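# Make up a drive kit and a control kit on the electronics bench

## Task

Make up the two lab kits from the stock on the bench. The drive kit, in the open grey tray, is the geared motor and the larger of the two shaft couplings; the control kit, in the black hinged box, is the driver board and the shaft encoder: swing its lid up until it stands upright, put both in, and shut the lid again. Set every piece down flat on the floor of its tray or box, the same way up as it stands now, without dropping it, and leave the small coupling where it is.

Things in the scene. Friction and masses are not known exactly. Their poses are not given: they have to be found in the camera images.
- motor_mid (a point): Geared motor, lying: a 42 mm square motor (black between two aluminium end caps) with a round dark gear head 41 mm across and a 42 mm square front flange, then a thin 8 mm shaft. 105 mm long over the shaft, 42 mm wide and high, 0.42 kg; it lies along x, shaft towards +x, z up. The point is its centre: half-way along the 105 mm, 21 mm above its underside. The gear head is at x = -8 to +26 mm, so the point can be gripped across y (41 to 42 mm).
- coupling_big_mid (a point): The larger shaft coupling: a bare aluminium cylinder standing on end with a hole down its middle and dark slots round it, 32 mm diameter, 42 mm high. The point is its centre, 21 mm above its underside; z along its axis, up.
- coupling_small_mid (a point): The smaller shaft coupling, of the same make: 20 mm diameter, 26 mm high, standing on end. Not part of either kit; it stays where it is. The point is its centre, 13 mm above its underside.
- board_mid (a point): Motor driver board: a green circuit board with blue and green terminal blocks, screwed flat on an aluminium heat sink of the same outline, 76 mm along x, 52 mm along y. Its straight sides are 17 mm high, to be gripped across y (52 mm); with its parts on top it is 31 mm high. The point is its centre, 15.5 mm above its underside; z up.
- encoder_mid (a point): Shaft encoder: a round black can with an aluminium face, 40 mm diameter and 26 mm high, standing on its flat end, with a pilot 20 mm in diameter and a 6 mm shaft pointing up from its top; 38 mm high overall. The point is on its axis, 19 mm above its underside; z along the axis, up.
- tray: Open grey parts tray for the drive kit, fixed to the bench: outside 140 mm along x, 180 mm along y, 28 mm high, with a rim lip that reaches 5 mm farther out; walls and floor 4 mm thick, so the inside is 132 x 172 mm and its floor 4 mm above the bench. Origin: centre of its underside, z up.
- box: Black static-safe box for the control kit, fixed to the bench: outside 130 mm along x, 220 mm along y, 44 mm high; walls and floor 4 mm thick, so the inside is 122 x 212 mm, 40 mm deep, its floor 4 mm above the bench. Origin: centre of its underside, z up. Its lid is 8 mm thick, covers the whole box (top 52.5 mm above the bench when shut) and is hinged along the box's y at the box's point x = +65, z = +44.5 mm; its -x edge rises.
- lid (a joint): Hinge angle of the black box's lid (rad): 0 shut, 1.57 upright, 1.8 at its stop, leaning back. The hinge is stiff: the lid stays at any angle where it is left and moves with 2 to 3 N at the knob.
- lid_knob (a point): Round grey knob on the lid: head 28 mm diameter and 16 mm thick on a 12 mm stem. The point is the middle of the head, 100 mm from the hinge line along the lid and 43 mm from the lid's underside (35 mm above its top face), mid-way in the box's y; z of the lid points out of its top face.

How it is judged:
By the outcome, as a careful person would: the job done as asked, in the order asked, and still so for the second after the job is handed in, with the robot touching nothing.
It also fails if it takes over 128 s, if anything falls off the work surface, if the arm or the gripper's body presses on something with over 40 N, if the wrist force passes 120 N, or if a joint passes its speed limit or range.

## Robot

A 7-joint arm with a two-finger parallel gripper is mounted at the origin on the work surface. World frame = base frame: x ahead of the robot, y to its left, z up, the work surface at z = 0. Lengths are in m, angles in rad, forces in N, time in s.
With the tool pointing down it reaches from about 0.35 to 0.9 m from the base axis. Payload 8.1 kg.
Tool frame: the origin (TCP) lies on the centre line of the jaws, within the pads' length; the fingertips stand 19 mm ahead of it and the grasp point (between the pads) is the TCP (arm.tip_reach is the distance from the TCP to the fingertips, in m); z points along the fingers, y is the line along which they close (so a half turn about z gives the same grasp; the last joint's range is limited). The gripper opens to 92 mm and grips with 3 to 60 N. Pads are 19 mm wide; open, the fingers measure 130 mm over their backs; the gripper's body (75 mm by 190 mm) begins 47 mm behind the grasp point.
Start: joints at [1.076, 0.434, 0.025, 1.573, -0.012, 1.134, -0.075], TCP at [0.239, -0.578, 0.246] pointing down, gripper open.
Joint ranges: [-2.62, 2.62], [-0.44, 2.09], [-1.27, 1.32], [0.08, 2.57], [-1.32, 4.46], [0.12, 2], [-2.74, 2.74]. Speed limits (rad/s): [2.22, 2.22, 3.01, 3.01, 3.14, 3.14, 3.14].

## Interface

Orientations are given as a rotation vector (axis times angle).
In Python, from cell import arm gives the robot as it stands.
- The arm moves only by the tool arm_command, never from a script. Its argument "targets" is a list that holds one entry, the list of rows, each a list of 6 numbers: the shift along the tool's x, y, z in m, then the turn, a rotation vector about the tool's x, y, z in rad. A call has 1 to 10 rows; each row shifts and turns the commanded pose from where the row before left it, along the tool's axes as they then stand; what a row does not reach is not made up. A row lasts 1/8 s, in which the tool goes at most 62.5 mm and 10.7 degrees, less where a joint would pass 70% of its speed; a pose out of reach is approached as far as the arm can. A call with a gripper value outside its range is refused whole. "jaw" is the finger opening in m, from 0 to 0.0918, set as the call begins (left out, the last holds). The fingers move at their own pace and stop on an object; "newtons" is the grip in N (left out, the last holds). Time passes only in rows, so rows that do not move let the fingers close. It gives the time, the measured TCP pose, the force, the opening and the grip force at its end, in the units of the state.
- arm.observe(): the state, without advancing time (a new reading comes with each control period).
- arm.get_image(name): name is "scene" or "top" or "wrist"; returns a dict with "pixels" (480x640x3 uint8, red, green, blue), "z_map" (480x640 float32, m along the optical axis (not along the pixel's ray), 0 where there is no reading), "fx", "fy", "cx", "cy" (pixels), "dist" ([k1, k2, p1, p2, k3] as OpenCV has them; the pictures are not rectified), "xyz" and "rotation" of the camera in the world; the wrist camera has in their place "T_tool_cam" (4x4, takes a point from camera to tool coordinates, whose origin is the TCP and whose axes are the flange's). Camera axes: x right, y down, z forward; pixel columns grow to the right and rows downward; lengths in m; the calibration is good to about 2 mm. A picture is of the moment at which its call begins: read the wrist's pose just before it.
- arm.sign_off(): hands the job in; it is judged then, once.
The state is a dict: "clock": time; "joints": joint angles; "dq": joint speeds; "joint_efforts": joint torques, N m; "position": TCP position; "ee_rot": TCP orientation; "force": force on the tool from outside, world axes, zero at the start; "ft_torque": the same for the moment, N m; "width": opening from 0.0 (shut) to 1.0 (fully open); "gripper_force": force on a finger pad.
Only numpy, scipy, OpenCV 4.12 (cv2) and the standard library are available. Lean on these libraries where they do the work, as an engineer would, in place of code of your own. Each camera call takes 0.05 s, during which the arm holds its last target. There are 200 camera calls.

## Working session

There is one attempt and no reset: what is moved stays moved. The work goes in short steps, Python scripts to look and compute and a tool call to move; the robot and the scene stay as the last step left them, time stands still between calls to the robot, and variables do not carry over. Pictures are saved under pics/ and viewed, at most 14 in all, crops included, and the job is handed in when it is done.

Besides the shell and the picture viewer there is one more tool, called after "Call:" as name([rows], argument=value, ...), one row to a line, values as JSON. arm_command: Moves the arm, as the interface text tells. Its arguments: {"type":"object","properties":{"targets":{"type":"array","items":{"type":"array","items":{"type":"array","items":{"type":"number"}}}},"jaw":{"type":"number"},"newtons":{"type":"number"}},"required":["targets"]}

```bash
ls; mkdir -p pics
cat > h.py <<'E'
import numpy as np, cv2
from scipy.spatial.transform import Rotation as R
from cell import arm
def grab(n, f=None):
    s=arm.observe(); im=arm.get_image(n)
    if n=="wrist":
        T=np.eye(4); T[:3,:3]=rot(s["ee_rot"]); T[:3,3]=s["position"]; T=T@np.array(im["T_tool_cam"])
    else:
        T=np.eye(4); r=np.array(im["rotation"]); T[:3,:3]=r if r.shape==(3,3) else R.from_rotvec(r).as_matrix(); T[:3,3]=im["xyz"]
    im["T"]=T; im["K"]=np.array([[im["fx"],0,im["cx"]],[0,im["fy"],im["cy"]],[0,0,1]])
    if f: cv2.imwrite("pics/"+f, im["pixels"][:,:,::-1])
    return im
def rot(v):
    v=np.array(v); return v if v.shape==(3,3) else R.from_rotvec(v).as_matrix()
def rays(im,uv):
    p=cv2.undistortPoints(np.array(uv,float).reshape(-1,1,2),im["K"],np.array(im["dist"],float))[:,0]
    return np.c_[p,np.ones(len(p))]
def onplane(im,uv,z):
    d=rays(im,uv)@im["T"][:3,:3].T; o=im["T"][:3,3]
    return o+d*((z-o[2])/d[:,2])[:,None]
def cloud(im):
    v,u=np.mgrid[:480,:640]; uv=np.c_[u.ravel(),v.ravel()]
    P=rays(im,uv)*im["z_map"].reshape(-1,1)
    W=P@im["T"][:3,:3].T+im["T"][:3,3]; W[im["z_map"].ravel()==0]=np.nan
    return W.reshape(480,640,3)
E
python3 - <<'E'
from h import *
for n in ("top","scene"):
    im=grab(n,n+"0.png"); print(n,im["T"].round(3).tolist(),im["fx"],im["dist"])
    np.save(n+".npy",cloud(im))
s=arm.observe(); print(s, arm.tip_reach)
E
```

```text
pics
top [[-0.012, -0.98, 0.2, 0.254], [-1.0, 0.011, -0.006, 0.005], [0.004, -0.2, -0.98, 1.231], [0.0, 0.0, 0.0, 1.0]] 581.2951357992091 [-0.07055182  0.          0.          0.          0.        ]
scene [[0.191, 0.656, -0.73, 1.133], [0.981, -0.142, 0.128, -0.125], [-0.02, -0.741, -0.671, 0.698], [0.0, 0.0, 0.0, 1.0]] 488.2183683744161 [0.03643737 0.         0.         0.         0.        ]
{'clock': 0.1, 'joints': array([ 1.07641239,  0.43514779,  0.02495857,  1.57401917, -0.01159057,
        1.13396788, -0.07512468]), 'dq': array([-0.00052362, -0.00287832, -0.0011367 , -0.00138854, -0.00167369,
        0.00053997,  0.00029811]), 'joint_efforts': array([ 3.96025629e-03, -6.69126034e+01,  9.89037193e-01, -3.15144861e+01,
       -6.02786243e-02,  3.73723812e-02,  6.33134573e-05]), 'position': array([ 0.23844323, -0.57726375,  0.24502162]), 'ee_rot': array([-3.08021740e+00, -6.11105651e-01,  6.24979774e-04]), 'force': array([-0.6033598 ,  0.43232295,  0.02478237]), 'ft_torque': array([ 0.04148746, -0.02619189, -0.01435665]), 'gripper_force': 0.0, 'width': 0.9992352220037399} 0.019
```

View pics/top0.png

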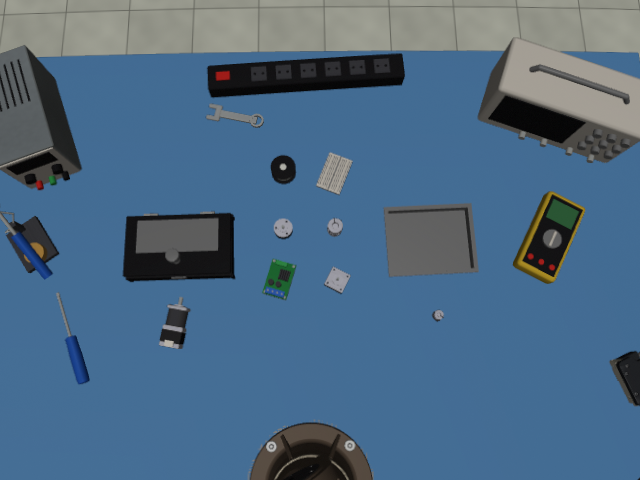

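View pics/scene0.png

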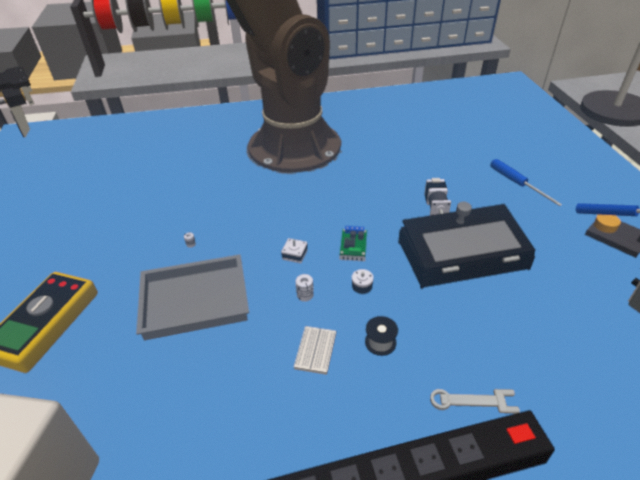

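Top view: box (180,246), motor (174,325), board (280,280), encoder-like disc (283,228), coupling (335,227), small coupling (438,315), tray (431,240). The square piece at (337,280) belongs to neither kit. Next I measure these and enlarge the middle of the picture.

Run:
```python
from h import *
W=np.load("top.npy"); im=cv2.imread("pics/top0.png")
h=W[:,:,2]; hsv=cv2.cvtColor(im,cv2.COLOR_BGR2HSV)
blue=((hsv[:,:,0]>98)&(hsv[:,:,0]<114)&(hsv[:,:,1]>140)&(hsv[:,:,2]>80))
m=((~blue)&(h>-0.02)).astype(np.uint8); m[400:]=0
n,l,st,c=cv2.connectedComponentsWithStats(m)
for i in range(1,n):
    if st[i,4]<40 or not(100<c[i,0]<500 and 140<c[i,1]<360):continue
    k=(l==i); hh=h[k]; P=W[k&(h>np.nanpercentile(hh,50)-.01)]
    r=cv2.minAreaRect(np.argwhere(k)[:,::-1].astype(np.float32))
    b=P[:,:2].astype(np.float32); b=b[~np.isnan(b[:,0])]
    print(c[i].round(),st[i,4],"h",np.nanpercentile(hh,[10,50,95]).round(3),"xy",[np.round(q,3) for q in cv2.minAreaRect(b)])
print("bench",np.nanmedian(h[blue]))
cv2.imwrite("pics/crop1.png",cv2.resize(im[190:360,110:360],None,fx=3.2,fy=3.2,interpolation=cv2.INTER_CUBIC))
```

```text
[319. 231.] 207250 h [-0.003  0.001  0.161] xy [array([ 0.563, -0.051]), array([1.49 , 0.803]), np.float64(89.252)]
bench 0.000370175917012161
```

View pics/crop1.png

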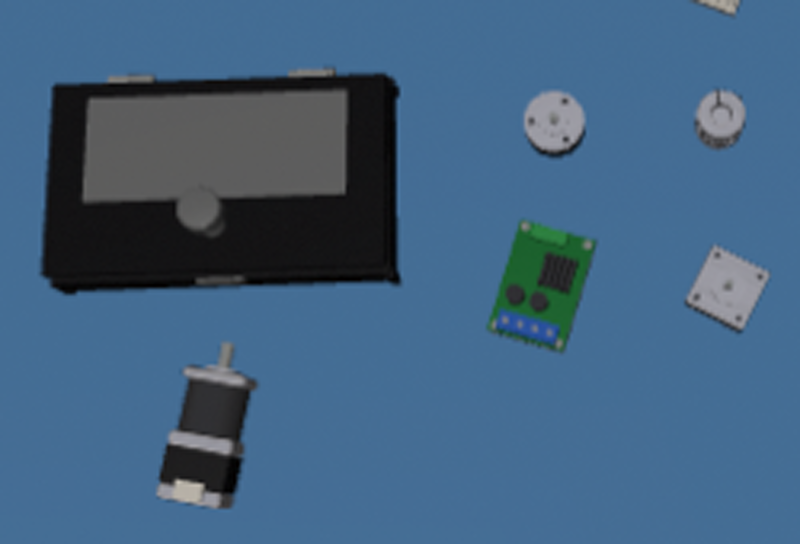

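The crop shows the hinges at the box's far (+x) side, the motor with its shaft pointing away from the robot, the board tilted by about 17°, the encoder as a round disc and the coupling with its bore.

Run:
```python
from h import *
W=np.load("top.npy"); im=cv2.imread("pics/top0.png")
h=W[:,:,2]
m=(h>0.008).astype(np.uint8); m[400:]=0
n,l,st,c=cv2.connectedComponentsWithStats(m)
for i in range(1,n):
    if st[i,4]<30 or not(100<c[i,0]<500 and 140<c[i,1]<360):continue
    k=(l==i); hh=h[k]; top=np.percentile(hh,60)
    b=W[k][:,:2].astype(np.float32); b2=W[k&(abs(h-top)<.005)][:,:2].astype(np.float32)
    print(c[i].round(),st[i,4],"h",np.percentile(hh,[10,50,95]).round(3),[np.round(q,3) for q in cv2.minAreaRect(b)],"top",[np.round(q,3) for q in cv2.minAreaRect(b2)])
```

```text
[283. 167.] 489 h [0.035 0.037 0.041] [array([0.656, 0.05 ]), array([0.054, 0.052]), np.float64(0.362)] top [array([0.656, 0.05 ]), array([0.054, 0.052]), np.float64(0.362)]
[334. 173.] 575 h [0.008 0.01  0.014] [array([ 0.651, -0.062]), array([0.055, 0.084]), np.float64(67.255)] top [array([ 0.651, -0.062]), array([0.055, 0.084]), np.float64(67.255)]
[434. 237.] 1641 h [0.017 0.027 0.032] [array([ 0.497, -0.262]), array([0.152, 0.191]), np.float64(2.393)] top [array([ 0.497, -0.262]), array([0.151, 0.191]), np.float64(2.414)]
[179. 246.] 7039 h [0.05  0.059 0.067] [array([0.487, 0.268]), array([0.139, 0.224]), np.float64(1.145)] top [array([0.485, 0.268]), array([0.128, 0.221]), np.float64(1.213)]
[283. 228.] 299 h [0.022 0.026 0.031] [array([0.525, 0.05 ]), array([0.038, 0.04 ]), np.float64(89.817)] top [array([0.525, 0.05 ]), array([0.038, 0.04 ]), np.float64(89.817)]
[335. 227.] 222 h [0.025 0.04  0.045] [array([ 0.524, -0.059]), array([0.031, 0.031]), np.float64(3.169)] top [array([ 0.525, -0.059]), array([0.031, 0.03 ]), np.float64(11.19)]
[279. 279.] 904 h [0.014 0.018 0.03 ] [array([0.417, 0.06 ]), array([0.052, 0.077]), np.float64(73.27)] top [array([0.417, 0.06 ]), array([0.052, 0.077]), np.float64(72.69)]
[337. 280.] 411 h [0.021 0.024 0.029] [array([ 0.415, -0.063]), array([0.041, 0.045]), np.float64(62.275)] top [array([ 0.413, -0.062]), array([0.041, 0.042]), np.float64(62.291)]
[174. 326.] 953 h [0.026 0.04  0.045] [array([0.329, 0.274]), array([0.043, 0.105]), np.float64(79.919)] top [array([0.32 , 0.276]), array([0.043, 0.086]), np.float64(79.606)]
[437. 315.] 94 h [0.015 0.025 0.029] [array([ 0.338, -0.27 ]), array([0.019, 0.019]), np.float64(48.813)] top [array([ 0.338, -0.271]), array([0.019, 0.018]), np.float64(42.9)]
```

Call:
arm_command([
  [[0,0,0,0,0,0.13],[0,0,0,0,0,0.13],[0,0,0,0,0,0.131]],
])

```text
clock: 0.48
position: [0.2385, -0.5774, 0.2452]
ee_rot: [-3.141, 0.006, 0.001]
force: [-0.3, 0.3, -0.5]
width: 0.998
gripper_force: 0.0
```

Call:
arm_command([
  [[0.0212,-0.0527,0,0,0,0],[0.0212,-0.0527,0,0,0,0],[0.0212,-0.0527,0,0,0,0],[0.0212,-0.0527,0,0,0,0],[0.0212,-0.0527,0,0,0,0],[0.0212,-0.0527,0,0,0,0],[0.0212,-0.0527,0,0,0,0],[0.0212,-0.0527,0,0,0,0],[0.0212,-0.0527,0,0,0,0],[0.0212,-0.0527,0,0,0,0]],
])

```text
clock: 1.72
position: [0.4505, -0.0488, 0.2457]
ee_rot: [3.141, 0.001, 0.0]
force: [1.0, -0.3, 0.5]
width: 0.999
gripper_force: 0.0
```

```bash
cat >> h.py <<'E'
def pose():
    s=arm.observe(); r=rot(s["ee_rot"]); yaw=np.degrees(np.arctan2(r[1,0],r[0,0]))
    print("t",round(s["clock"],2),"p",s["position"].round(4),"yaw",yaw.round(2),"tz",r[:,2].round(3),"w",round(s["width"]*.0918,4),"F",np.round(s["force"],1),"g",round(s["gripper_force"],1),"j7",s["joints"][6].round(2)); return s,r
E
python3 - <<'E'
from h import *
pose()
for n in("top","scene"):
    W=np.load(n+".npy"); k=(W[...,2]>.078)&(W[...,2]<.12)&(abs(W[...,0]-.45)<.06)&(abs(W[...,1]-.27)<.1)
    P=W[k]; print(n,len(P),np.median(P,0) if len(P) else 0, P.min(0),P.max(0))
    k=(W[...,2]>.046)&(W[...,2]<.06)&(abs(W[...,0]-.49)<.1)&(abs(W[...,1]-.27)<.15)
    print(cv2.minAreaRect(W[k][:,:2].astype(np.float32)),np.median(W[k][:,2]))
E
```

```text
t 1.73 p [ 0.4505 -0.0488  0.2457] yaw 0.03 tz [ 0. -0. -1.] w 0.0917 F [ 1.  -0.3  0.5] g 0.0 j7 -1.63
top 177 [0.45329656 0.26697913 0.10384142] [0.44032713 0.25455618 0.08830908] [0.46757588 0.28183156 0.10932867]
((0.4874397814273834, 0.26910898089408875), (0.13589085638523102, 0.22249175608158112), 1.3893557786941528) 0.05646091628289973
scene 195 [0.46132585 0.26737387 0.1038732 ] [0.44342534 0.25668236 0.07812016] [0.47257512 0.28301945 0.10871569]
((0.4980679750442505, 0.27120816707611084), (0.22274525463581085, 0.1267220377922058), 89.15335845947266) 0.05601113000330493
```

Call:
arm_command([
  [[-0.0202,-0.054,0,0,0,0.035],[-0.0202,-0.054,0,0,0,0.035],[-0.0202,-0.054,0,0,0,0.035],[-0.0202,-0.054,0,0,0,0.035],[-0.0202,-0.054,0,0,0,0.035],[0,0,0,0,0,0]],
])

```text
clock: 2.48
position: [0.3666, 0.2297, 0.2458]
ee_rot: [-3.129, 0.262, 0.001]
force: [0.1, -1.0, -1.0]
width: 0.998
gripper_force: 0.0
```

```bash
cat >> h.py <<'E'
def blobs(im,zmin,zmax=.2,amin=300):
    W=cloud(im); h=W[...,2]; m=((h>zmin)&(h<zmax)).astype(np.uint8)
    n,l,st,c=cv2.connectedComponentsWithStats(m)
    for i in range(1,n):
        if st[i,4]<amin: continue
        P=W[l==i]; print(c[i].round(),st[i,4],"h",np.percentile(P[:,2],[10,50,95]).round(4),[np.round(q,4) for q in cv2.minAreaRect(P[:,:2].astype(np.float32))])
E
python3 - <<'E'
from h import *
pose(); im=grab("wrist","w1.png"); print(im["T"].round(3).tolist(),im["fx"]); blobs(im,.01)
W=cloud(im); print(np.nanmedian(W[...,2][W[...,2]<.006]))
E
```

```text
t 2.48 p [0.3666 0.2297 0.2458] yaw -9.58 tz [-0.     0.002 -1.   ] w 0.0916 F [ 0.1 -1.  -1. ] g 0.0 j7 -2.51
[[-0.167, -0.937, -0.306, 0.45], [-0.986, 0.158, 0.054, 0.215], [-0.002, 0.311, -0.951, 0.385], [0.0, 0.0, 0.0, 1.0]] 390.5440267851294
[248.  82.] 43330 h [0.056  0.061  0.0662] [array([0.4883, 0.2701]), array([0.1388, 0.2222]), np.float64(0.9818)]
[496.   7.] 708 h [0.0149 0.026  0.028 ] [array([0.5135, 0.0562]), array([0.0372, 0.0142]), np.float64(76.954)]
[493. 121.] 4916 h [0.0165 0.0183 0.0306] [array([0.418 , 0.0618]), array([0.0542, 0.0767]), np.float64(72.8676)]
[618. 108.] 2167 h [0.0155 0.0242 0.0274] [array([ 0.4146, -0.0594]), array([0.0438, 0.0423]), np.float64(62.0324)]
[283. 259.] 4155 h [0.028  0.0414 0.045 ] [array([0.3303, 0.2758]), array([0.0419, 0.1047]), np.float64(79.1106)]
[ 70. 277.] 832 h [0.0134 0.016  0.0239] [array([0.3376, 0.5152]), array([0.1187, 0.0204]), np.float64(24.7691)]
0.000591754392209709
```

View pics/w1.png

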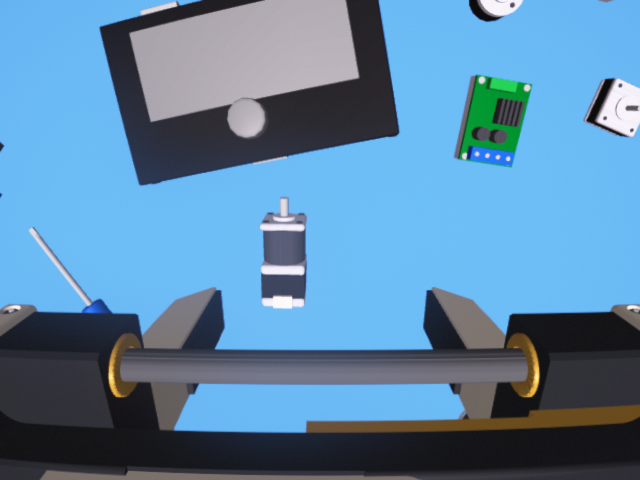

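Wrist view: motor at (283,259) between the open jaws, and the box lid above it, slightly raised. I move over the motor, go down and grip.

Call:
arm_command([
  [[-0.0435,-0.0394,0,0,0,0.023],[0,0,0.06,0,0,0],[0,0,0.06,0,0,0],[0,0,0.05,0,0,0],[0,0,0.03,0,0,0],[0,0,0.022,0,0,0],[0,0,0,0,0,0]],
])

```text
clock: 3.4
position: [0.332, 0.2698, 0.0226]
ee_rot: [3.123, -0.311, -0.003]
force: [0.2, -0.4, 0.3]
width: 0.999
gripper_force: 0.0
```

Call:
arm_command([
  [[0,0,0,0,0,0],[0,0,0,0,0,0],[0,0,0,0,0,0],[0,0,0,0,0,0],[0,0,0,0,0,0],[0,0,0,0,0,0]],
], jaw=0.03, newtons=25)

```text
clock: 4.15
position: [0.3327, 0.2725, 0.0239]
ee_rot: [-3.125, 0.309, -0.001]
force: [1.4, 2.4, 0.5]
width: 0.436
gripper_force: 25.0
```

Run:
```python
from h import *
pose()
```

```text
t 4.15 p [0.3327 0.2725 0.0239] yaw -11.29 tz [ 0.001  0.001 -1.   ] w 0.04 F [1.4 2.4 0.5] g 25.0 j7 -2.73
```

Call:
arm_command([
  [[0,0,-0.03,0,0,0],[0,0,-0.048,0,0,-0.12],[0,0,-0.048,0,0,-0.119]],
])

```text
clock: 4.53
position: [0.3314, 0.2709, 0.1504]
ee_rot: [3.139, 0.072, -0.003]
force: [1.3, 0.6, -6.0]
width: 0.442
gripper_force: 25.0
```

Call:
arm_command([
  [[0.0142,0.0511,0,0,0,0],[0.0142,0.0511,0,0,0,0],[0.0142,0.0511,0,0,0,0],[0.0142,0.0511,0,0,0,0],[0.0142,0.0511,0,0,0,0],[0.0142,0.0511,0,0,0,0],[0.0142,0.0511,0,0,0,0],[0.0142,0.0511,0,0,0,0],[0.0142,0.0511,0,0,0,0],[0.0142,0.0511,0,0,0,0]],
])

```text
clock: 5.78
position: [0.4949, -0.2341, 0.1489]
ee_rot: [-3.14, -0.066, 0.003]
force: [1.6, 0.8, -5.2]
width: 0.439
gripper_force: 25.0
```

Call:
arm_command([
  [[0,0,0,0,0,0],[0,0,0,0,0,0]],
])

```text
clock: 6.02
position: [0.4944, -0.2321, 0.1487]
ee_rot: [-3.14, -0.065, 0.004]
force: [-0.7, -0.4, -4.7]
width: 0.44
gripper_force: 25.0
```

Run:
```python
from h import *
pose(); im=grab("wrist","w2.png"); blobs(im,.01)
```

```text
t 6.03 p [ 0.4944 -0.2321  0.1487] yaw 2.37 tz [-0.002  0.001 -1.   ] w 0.0404 F [-0.7 -0.4 -4.7] g 25.0 j7 -1.18
[45. 18.] 336 h [0.0101 0.0105 0.0113] [array([ 0.6377, -0.0384]), array([0.0204, 0.0306]), np.float64(42.8035)]
[346. 255.] 26671 h [0.0267 0.1481 0.1676] [array([ 0.5013, -0.2601]), array([0.1428, 0.191 ]), np.float64(1.8173)]
[ 74. 185.] 2796 h [0.0188 0.0399 0.0434] [array([ 0.5269, -0.0586]), array([0.0319, 0.0319]), np.float64(85.3509)]
[613. 287.] 3914 h [0.0139 0.0309 0.1987] [array([ 0.4832, -0.3871]), array([0.1689, 0.0849]), np.float64(82.6869)]
[101. 314.] 2090 h [0.0152 0.0246 0.0306] [array([ 0.4152, -0.0605]), array([0.0423, 0.0427]), np.float64(62.0126)]
[ 32. 321.] 473 h [0.197  0.1985 0.1998] [array([ 0.5229, -0.1511]), array([0.0149, 0.0078]), np.float64(31.5068)]
[ 59. 402.] 409 h [0.197  0.1984 0.1998] [array([ 0.4956, -0.1532]), array([0.0193, 0.0027]), np.float64(2.4711)]
[589. 402.] 448 h [0.1968 0.1982 0.1999] [array([ 0.5022, -0.3108]), array([0.0199, 0.0028]), np.float64(1.2772)]
[313. 402.] 4450 h [0.1659 0.1669 0.193 ] [array([ 0.4863, -0.2313]), array([0.0441, 0.0434]), np.float64(2.5245)]
[395. 399.] 637 h [0.1765 0.1892 0.1988] [array([ 0.4967, -0.2537]), array([0.0248, 0.0029]), np.float64(1.5858)]
```

View pics/w2.png

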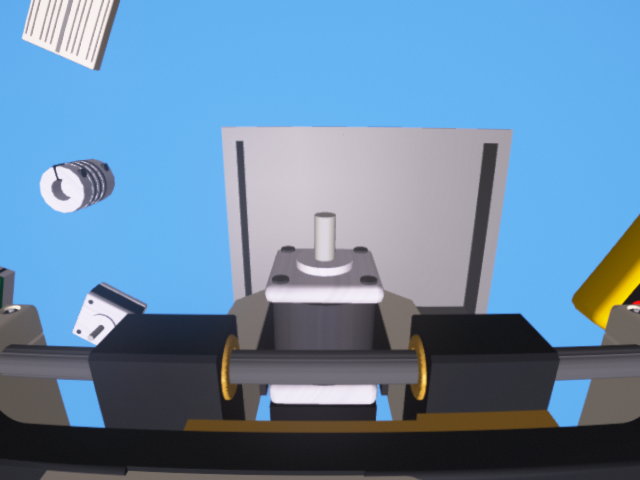

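Wrist view: the motor is held level over the tray (rim corners about (222,128) and (510,128)); the coupling is at (75,185). Lowering.

Call:
arm_command([
  [[0.003,0,0.04,0,0,0],[0,0,0.04,0,0,0],[0,0,0.03,0,0,0],[0,0,0.004,0,0,0],[0,0,0.003,0,0,0],[0,0,0.002,0,0,0],[0,0,0.0005,0,0,0],[0,0,0,0,0,0]],
])

```text
clock: 7.08
position: [0.4988, -0.2328, 0.0308]
ee_rot: [3.141, 0.065, 0.001]
force: [0.8, 1.0, -4.3]
width: 0.44
gripper_force: 25.0
```

Run:
```python
from h import *
pose()
```

```text
t 7.08 p [ 0.4988 -0.2328  0.0308] yaw 2.38 tz [ 0.001 -0.    -1.   ] w 0.0404 F [ 0.8  1.  -4.3] g 25.0 j7 -1.18
```

Call:
arm_command([
  [[0,0,0.001,0,0,0],[0,0,0.001,0,0,0],[0,0,0.001,0,0,0],[0,0,0.0005,0,0,0],[0,0,0,0,0,0]],
])

```text
clock: 7.7
position: [0.4987, -0.2327, 0.0279]
ee_rot: [3.141, 0.065, 0.001]
force: [-4.1, 2.0, 12.3]
width: 0.439
gripper_force: 25.0
```

Run:
```python
from h import *
pose()
```

```text
t 7.7 p [ 0.4987 -0.2327  0.0279] yaw 2.39 tz [ 0.001 -0.    -1.   ] w 0.0403 F [-4.1  2.  12.3] g 25.0 j7 -1.18
```

Call:
arm_command([
  [[0,0,-0.0005,0,0,0],[0,0,0,0,0,0],[0,0,0,0,0,0],[0,0,0,0,0,0]],
], jaw=0.054)

```text
clock: 8.2
position: [0.4985, -0.2327, 0.0271]
ee_rot: [3.141, 0.065, -0.0]
force: [0.4, 0.9, 0.1]
width: 0.588
gripper_force: 0.0
```

Call:
arm_command([
  [[0,0,-0.02,0,0,0],[0,0,-0.06,0,0,0],[0,0,-0.012,0,0,0]],
])

```text
clock: 8.57
position: [0.5005, -0.2335, 0.1226]
ee_rot: [3.139, 0.065, 0.008]
force: [-0.1, -0.0, 0.1]
width: 0.587
gripper_force: 0.0
```

Call:
arm_command([
  [[0.0114,-0.0575,0,0,0,0],[0.0114,-0.0575,0,0,0,0],[0.0114,-0.0575,0,0,0,0],[0,0,0,0,0,0]],
], jaw=0.08)

```text
clock: 9.07
position: [0.5259, -0.0528, 0.1188]
ee_rot: [-3.138, -0.079, 0.0]
force: [-0.2, -0.5, -0.7]
width: 0.87
gripper_force: 0.0
```

Run:
```python
from h import *
pose(); im=grab("wrist","w3.png"); blobs(im,.01,.1)
```

```text
t 9.07 p [ 0.5259 -0.0528  0.1188] yaw 2.89 tz [-0.     0.003 -1.   ] w 0.0799 F [-0.2 -0.5 -0.7] g 0.0 j7 -1.52
[139.  29.] 5897 h [0.0375 0.0386 0.0399] [array([0.6473, 0.0518]), array([0.0335, 0.0545]), np.float64(0.2983)]
[ 12. 256.] 2661 h [0.0119 0.0202 0.0347] [array([0.5121, 0.1595]), array([0.088 , 0.0073]), np.float64(2.8616)]
[536. 234.] 4085 h [0.0162 0.0283 0.0294] [array([ 0.5205, -0.2089]), array([0.1004, 0.091 ]), np.float64(2.2181)]
[162. 241.] 3405 h [0.0196 0.0267 0.0305] [array([0.5268, 0.0526]), array([0.0399, 0.0402]), np.float64(4.631)]
[332. 254.] 2698 h [0.0249 0.0417 0.0433] [array([ 0.5272, -0.0575]), array([0.032 , 0.0318]), np.float64(71.2081)]
[589. 282.] 4441 h [0.022  0.0373 0.0463] [array([ 0.513 , -0.2258]), array([0.0411, 0.0649]), np.float64(52.0505)]
[325. 399.] 1977 h [0.0237 0.025  0.033 ] [array([ 0.4143, -0.0597]), array([0.0427, 0.0419]), np.float64(62.8702)]
```

View pics/w3.png

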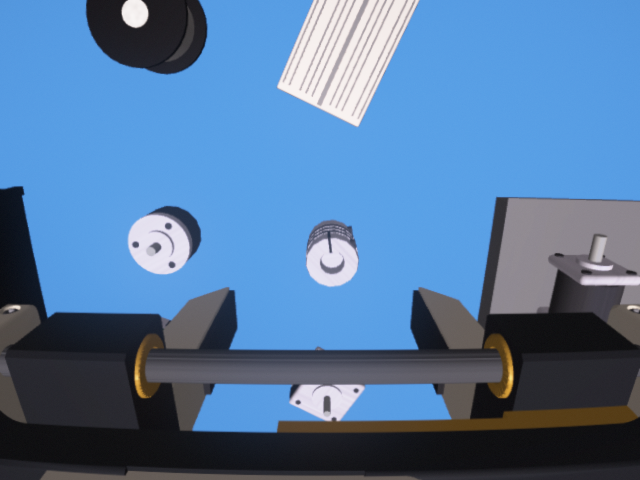

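Wrist view: coupling at (332,255) between the jaws, encoder with its shaft at (160,242), motor standing flat in the tray at right. Going down to grip the coupling.

Call:
arm_command([
  [[0,0.004,0.05,0,0,0.008],[0,0,0.03,0,0,0],[0,0,0.016,0,0,0],[0,0,0,0,0,0]],
])

```text
clock: 9.62
position: [0.5249, -0.0637, 0.0225]
ee_rot: [3.141, 0.051, -0.003]
force: [-0.5, 0.7, 0.4]
width: 0.875
gripper_force: 0.0
```

Call:
arm_command([
  [[0,0,0,0,0,0],[0,0,0,0,0,0],[0,0,0,0,0,0],[0,0,0,0,0,0],[0,0,0,0,0,0],[0,0,0,0,0,0]],
], jaw=0.02, newtons=15)

```text
clock: 10.38
position: [0.5258, -0.0626, 0.0234]
ee_rot: [-3.141, -0.053, -0.001]
force: [-0.6, 2.0, 2.5]
width: 0.343
gripper_force: 15.0
```

Run:
```python
from h import *
pose()
```

```text
t 10.38 p [ 0.5258 -0.0626  0.0234] yaw 1.95 tz [ 0.  0. -1.] w 0.0315 F [-0.6  2.   2.5] g 15.0 j7 -1.53
```

Call:
arm_command([
  [[0,0,-0.04,0,0,0],[0,0,-0.06,0,0,0],[-0.0071,0.0473,0,0,0,0],[-0.0071,0.0473,0,0,0,0],[-0.0071,0.0473,0,0,0,0],[-0.0071,0.0473,0,0,0,0],[-0.0071,0.0473,0,0,0,0],[0,0,0.03,0,0,0],[0,0,0,0,0,0]],
])

```text
clock: 11.5
position: [0.4962, -0.3, 0.0912]
ee_rot: [-3.139, -0.051, 0.007]
force: [0.1, 0.8, -0.3]
width: 0.341
gripper_force: 15.0
```

Run:
```python
from h import *
pose()
```

```text
t 11.5 p [ 0.4962 -0.3     0.0912] yaw 1.88 tz [-0.004  0.002 -1.   ] w 0.0313 F [ 0.1  0.8 -0.3] g 15.0 j7 -1.07
```

Call:
arm_command([
  [[0,0,0.04,0,0,0],[0,0,0.017,0,0,0],[0,0,0.003,0,0,0],[0,0,0.001,0,0,0],[0,0,0.001,0,0,0],[0,0,0.001,0,0,0],[0,0,0,0,0,0],[0,0,0,0,0,0]],
])

```text
clock: 12.5
position: [0.4982, -0.3005, 0.0304]
ee_rot: [3.141, 0.053, 0.0]
force: [0.3, -0.2, -0.7]
width: 0.339
gripper_force: 15.0
```

Run:
```python
from h import *
pose()
```

```text
t 12.5 p [ 0.4982 -0.3005  0.0304] yaw 1.93 tz [ 0. -0. -1.] w 0.0311 F [ 0.3 -0.2 -0.7] g 15.0 j7 -1.07
```

Call:
arm_command([
  [[0,0,0.001,0,0,0],[0,0,0.001,0,0,0],[0,0,0.001,0,0,0],[0,0,0,0,0,0]],
])

```text
clock: 13.0
position: [0.4981, -0.3004, 0.0274]
ee_rot: [-3.141, -0.053, 0.0]
force: [-1.9, 1.9, 3.0]
width: 0.342
gripper_force: 15.0
```

Run:
```python
from h import *
pose()
```

```text
t 13.0 p [ 0.4981 -0.3004  0.0274] yaw 1.93 tz [-0.  0. -1.] w 0.0314 F [-1.9  1.9  3. ] g 15.0 j7 -1.07
```

Call:
arm_command([
  [[0,0,0,0,0,0],[0,0,0,0,0,0],[0,0,0,0,0,0],[0,0,-0.02,0,0,0],[0,0,-0.06,0,0,0],[0,0,-0.06,0,0,0],[0,0,-0.06,0,0,0]],
], jaw=0.039)

```text
clock: 13.88
position: [0.4978, -0.3003, 0.2292]
ee_rot: [3.141, 0.053, 0.0]
force: [1.1, -0.4, -0.2]
width: 0.427
gripper_force: 0.0
```

Call:
arm_command([
  [[-0.0091,-0.0563,0,0,0,0.002],[-0.0091,-0.0563,0,0,0,0.002],[-0.0091,-0.0563,0,0,0,0.002],[-0.0091,-0.0563,0,0,0,0.002],[-0.0091,-0.0563,0,0,0,0.002],[-0.0091,-0.0563,0,0,0,0.002],[-0.0091,-0.0563,0,0,0,0.002],[-0.0091,-0.0563,0,0,0,0],[-0.0091,-0.0563,0,0,0,0],[0,0,0,0,0,0]],
], jaw=0.08)

```text
clock: 15.12
position: [0.4017, 0.2085, 0.2275]
ee_rot: [-3.139, -0.043, -0.0]
force: [0.2, -0.4, 0.1]
width: 0.871
gripper_force: 0.0
```

Run:
```python
from h import *
pose(); im=grab("wrist","w4.png"); blobs(im,.01,.15)
W=cloud(im); P=W.reshape(-1,3); P=P[np.isfinite(P).all(1)]
K=P[(P[:,2]>.08)&(P[:,2]<.13)&(abs(P[:,0]-.455)<.04)&(abs(P[:,1]-.268)<.04)]
print("knob",len(K),np.median(K,0),K.min(0),K.max(0)); T=K[K[:,2]>np.percentile(K[:,2],50)-.004]; print(cv2.minEnclosingCircle(T[:,:2].astype(np.float32)),np.median(T[:,2]))
L=P[(P[:,2]>.05)&(P[:,2]<.075)&(abs(P[:,0]-.487)<.055)&(abs(P[:,1]-.268)<.1)]
A=np.c_[L[:,:2]-[.487,.268],np.ones(len(L))]; print("plane",np.linalg.lstsq(A,L[:,2],rcond=None)[0])
# lid edges by y slices
L=P[(P[:,2]>.03)&(P[:,2]<.075)&(abs(P[:,1]-.27)<.14)&(abs(P[:,0]-.487)<.09)]
for y in (.2,.23,.3,.34):
    s=L[abs(L[:,1]-y)<.004]; print(y,s[:,0].min(),s[:,0].max())
for x in(.45,.5,.53):
    s=L[abs(L[:,0]-x)<.004]; print(x,s[:,1].min(),s[:,1].max())
```

```text
t 15.12 p [0.4017 0.2085 0.2275] yaw 1.56 tz [ 0.     0.002 -1.   ] w 0.0799 F [ 0.2 -0.4  0.1] g 0.0 j7 -2.21
[249. 107.] 50183 h [0.0546 0.0604 0.066 ] [array([0.4903, 0.2699]), array([0.1358, 0.2205]), np.float64(1.3668)]
[513.  72.] 2182 h [0.0216 0.0266 0.0305] [array([0.5265, 0.0529]), array([0.0405, 0.0399]), np.float64(75.3189)]
[483. 195.] 4694 h [0.0165 0.0184 0.0308] [array([0.4184, 0.0621]), array([0.0542, 0.0763]), np.float64(71.759)]
[606. 205.] 2210 h [0.0166 0.0243 0.0275] [array([ 0.4143, -0.0599]), array([0.0438, 0.0427]), np.float64(62.2054)]
[ 33. 280.] 1060 h [0.0133 0.0165 0.0253] [array([0.3328, 0.5116]), array([0.1154, 0.0216]), np.float64(22.4195)]
knob 1411 [0.45692872 0.26819288 0.10559817] [0.44201185 0.25572176 0.09234931] [0.47026136 0.28294966 0.10905875]
((0.4565265476703644, 0.2692823112010956), 0.014022337272763252) 0.10567913970622683
plane [-0.08782429 -0.00067946  0.06048934]
0.2 0.424039359970826 0.5595688617083379
0.23 0.4234826930295463 0.5583155279721649
0.3 0.4219566320998301 0.5513830464732571
0.34 0.42068806063022546 0.555647446103276
0.45 0.159110412612518 0.37903277909740585
0.5 0.16025467960106704 0.38009294130124655
0.53 0.160594602132105 0.380357672218814
```

View pics/w4.png

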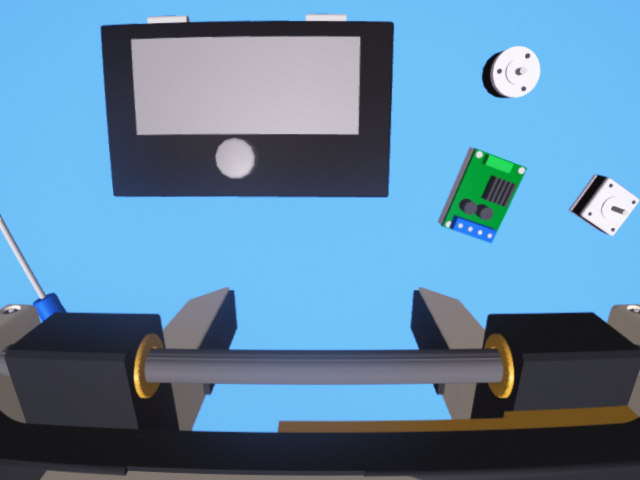

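Wrist view: the lid is slightly ajar (about 0.09 rad) with its knob at (236,158); the hinges are at the top edge. Working out the arc steps and going down on the knob.

Call:
arm_command([
  [[0.0279,-0.0293,0,0,0,0],[0.0279,-0.0293,0,0,0,0],[0,0,0.055,0,0,0],[0,0,0.05,0,0,0],[0,0,0.026,0,0,0],[0,0,0,0,0,0]],
])

```text
clock: 15.92
position: [0.4571, 0.2612, 0.0945]
ee_rot: [3.138, 0.028, -0.005]
force: [-0.7, -1.1, 0.4]
width: 0.871
gripper_force: 0.0
```

Call:
arm_command([
  [[0,0,0,0,0,0],[0,0,0,0,0,0],[0,0,0,0,0,0],[0,0,0,0,0,0],[0,0,0,0,0,0],[0,0,0,0,0,0]],
], jaw=0.015, newtons=15)

```text
clock: 16.68
position: [0.4582, 0.2691, 0.0973]
ee_rot: [-3.133, -0.036, -0.005]
force: [0.2, 13.0, -3.3]
width: 0.294
gripper_force: 15.0
```

Run:
```python
from h import *
pose()
a=np.linspace(.088,1.59,19)+.4061; x=-.10885*np.cos(a); z=.10885*np.sin(a)
print(np.c_[np.diff(x),-np.diff(z)].round(4).tolist(), x[-1]+.5516,z[-1]+.0445)
```

```text
t 16.68 p [0.4582 0.2691 0.0973] yaw 1.31 tz [ 0.003  0.008 -1.   ] w 0.027 F [ 0.2 13.  -3.3] g 15.0 j7 -2.34
[[0.0046, -0.0078], [0.0053, -0.0074], [0.0059, -0.0069], [0.0064, -0.0064], [0.0069, -0.0059], [0.0074, -0.0053], [0.0078, -0.0046], [0.0082, -0.004], [0.0085, -0.0033], [0.0087, -0.0025], [0.0089, -0.0018], [0.009, -0.0011], [0.0091, -0.0003], [0.0091, 0.0005], [0.009, 0.0012], [0.0089, 0.002], [0.0087, 0.0027], [0.0084, 0.0034]] 0.5965112292518598 0.14365293231713766
```

Call:
arm_command([
  [[0.0046,-0.003,-0.0078,0,0,0],[0.0053,-0.003,-0.0074,0,0,0],[0.0059,0,-0.0069,0,0,0],[0.0064,0,-0.0064,0,0,0],[0.0069,0,-0.0059,0,0,0],[0.0074,0,-0.0053,0,0,0]],
])

```text
clock: 17.42
position: [0.4945, 0.2701, 0.1361]
ee_rot: [3.141, 0.031, -0.001]
force: [1.5, 1.3, -7.3]
width: 0.294
gripper_force: 15.0
```

Run:
```python
from h import *
pose()
```

```text
t 17.43 p [0.4945 0.2701 0.1361] yaw 1.12 tz [-0. -0. -1.] w 0.027 F [ 1.5  1.3 -7.3] g 15.0 j7 -2.29
```

Call:
arm_command([
  [[0.0078,0,-0.0046,0,0,0],[0.0082,0,-0.004,0,0,0],[0.0085,0,-0.0033,0,0,0],[0.0087,0,-0.0025,0,0,0],[0.0089,0,-0.0018,0,0,0],[0.009,0,-0.0011,0,0,0]],
])

```text
clock: 18.18
position: [0.5457, 0.2713, 0.1533]
ee_rot: [3.141, 0.031, -0.0]
force: [-2.4, 0.2, -4.1]
width: 0.297
gripper_force: 15.0
```

Call:
arm_command([
  [[0.0091,0,-0.0003,0,0,0],[0.0091,0,0.0005,0,0,0],[0.009,0,0.0012,0,0,0],[0.0089,0,0.002,0,0,0],[0.0087,0,0.0027,0,0,0],[0.0064,0,0.0026,0,0,0],[0,0,0,0,0,0]],
])

```text
clock: 19.05
position: [0.5974, 0.2724, 0.1444]
ee_rot: [-3.141, -0.03, -0.002]
force: [1.1, -1.0, -1.2]
width: 0.294
gripper_force: 15.0
```

Run:
```python
from h import *
s,_=pose(); p=s["position"]; print("theta",np.pi-np.arctan2(p[2]-.0445,p[0]-.5516)-.4061)
im=grab("scene","s5.png")
W=cloud(im); k=(W[...,2]>.06)&(W[...,2]<.178)&(abs(W[...,1]-.27)<.13)&(abs(W[...,0]-.56)<.035); P=W[k]
for z in (.07,.09,.12,.15,.17):
    q=P[abs(P[:,2]-z)<.005]; print(z,len(q),np.percentile(q[:,0],[5,25,50,75,95]).round(3) if len(q) else 0)
```

```text
t 19.05 p [0.5974 0.2724 0.1444] yaw 1.1 tz [ 0.001  0.    -1.   ] w 0.027 F [ 1.1 -1.  -1.2] g 15.0 j7 -2.19
theta 1.5943530672601822
0.07 410 [0.559 0.561 0.562 0.563 0.564]
0.09 315 [0.559 0.561 0.562 0.563 0.565]
0.12 247 [0.558 0.562 0.563 0.564 0.565]
0.15 173 [0.559 0.561 0.563 0.564 0.593]
0.17 130 [0.557 0.561 0.562 0.563 0.564]
```

View pics/s5.png

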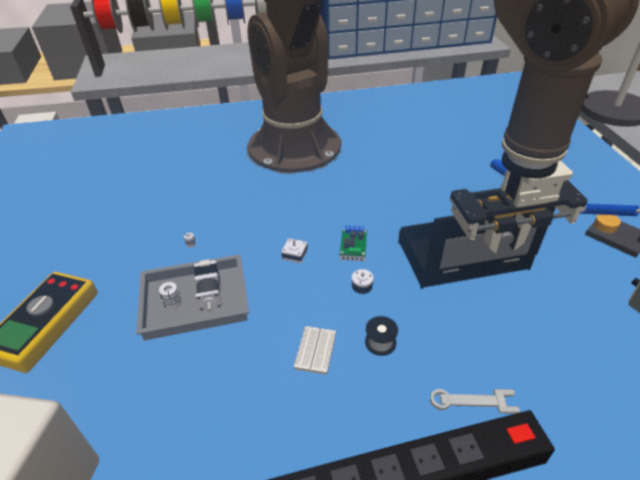

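The lid stands upright and the motor and coupling are in the tray (205,285), (168,293). Releasing the knob and going to the board.

Call:
arm_command([
  [[0,0,0,0,0,0],[0,0,0,0,0,0],[0,0,0,0,0,0],[0,0,-0.03,0,0,0],[0,0,-0.055,0,0,0],[0,0,-0.03,0,0,0]],
], jaw=0.06)

```text
clock: 19.85
position: [0.597, 0.273, 0.2627]
ee_rot: [-3.14, -0.031, -0.005]
force: [0.3, 0.1, -0.6]
width: 0.655
gripper_force: 0.0
```

Call:
arm_command([
  [[-0.0367,0.0414,0,0,0,0],[-0.0367,0.0414,0,0,0,0],[-0.0367,0.0414,0,0,0,0],[-0.0367,0.0414,0,0,0,0],[-0.0367,0.0414,0,0,0,0],[0,0,0.05,0,0,0.16],[0,0,0.05,0,0,0.159],[0,0,0,0,0,0]],
], jaw=0.09)

```text
clock: 20.85
position: [0.4147, 0.0612, 0.1576]
ee_rot: [3.105, -0.466, -0.009]
force: [-0.5, 0.5, 0.1]
width: 0.98
gripper_force: 0.0
```

Run:
```python
from h import *
pose(); im=grab("wrist","w6.png"); blobs(im,.01,.1)
```

```text
t 20.85 p [0.4147 0.0612 0.1576] yaw -17.07 tz [-0.006 -0.001 -1.   ] w 0.09 F [-0.5  0.5  0.1] g 0.0 j7 -2.21
[623.  64.] 3147 h [0.0125 0.0275 0.0294] [array([ 0.4667, -0.1705]), array([0.0961, 0.0124]), np.float64(1.9929)]
[285.  73.] 3167 h [0.0257 0.0269 0.0304] [array([0.5265, 0.0528]), array([0.0391, 0.0396]), np.float64(72.8515)]
[103. 167.] 12740 h [0.017  0.0413 0.0879] [array([0.4896, 0.2395]), array([0.14  , 0.1652]), np.float64(1.3887)]
[482. 184.] 3642 h [0.0224 0.0246 0.0273] [array([ 0.4143, -0.0599]), array([0.0425, 0.0423]), np.float64(62.4885)]
[321. 225.] 7049 h [0.0169 0.0184 0.0307] [array([0.4182, 0.0618]), array([0.0522, 0.0759]), np.float64(72.9653)]
```

View pics/w6.png

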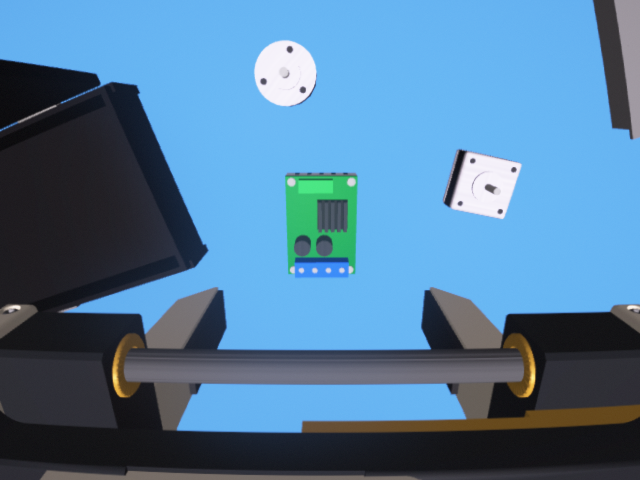

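Wrist view: board at (321,225) square between the jaws; open box at left. Gripping it.

Call:
arm_command([
  [[0.0032,-0.0016,0.05,0,0,0],[0,0,0.05,0,0,0],[0,0,0.025,0,0,0],[0,0,0.01,0,0,0],[0,0,0,0,0,0]],
])

```text
clock: 21.52
position: [0.4217, 0.0627, 0.0255]
ee_rot: [-3.106, 0.466, -0.002]
force: [0.9, -0.4, 0.2]
width: 0.98
gripper_force: 0.0
```

Call:
arm_command([
  [[0,0,0,0,0,0],[0,0,0,0,0,0],[0,0,0,0,0,0],[0,0,0,0,0,0],[0,0,0,0,0,0],[0,0,0,0,0,0]],
], jaw=0.04, newtons=15)

```text
clock: 22.28
position: [0.4205, 0.0623, 0.0247]
ee_rot: [3.106, -0.468, 0.0]
force: [-0.8, -0.6, 5.6]
width: 0.564
gripper_force: 15.0
```

Run:
```python
from h import *
pose()
```

```text
t 22.27 p [0.4205 0.0623 0.0247] yaw -17.15 tz [ 0. -0. -1.] w 0.0518 F [-0.8 -0.6  5.6] g 15.0 j7 -2.31
```

Call:
arm_command([
  [[0,0,-0.03,0,0,0],[0,0,-0.045,0,0,-0.162],[0,0,-0.04,0,0,-0.162],[0.0216,-0.0526,0,0,0,0],[0.0216,-0.0526,0,0,0,0],[0.0216,-0.0526,0,0,0,0],[0,0,0,0,0,0],[0,0,0,0,0,0]],
])

```text
clock: 23.28
position: [0.4807, 0.221, 0.1388]
ee_rot: [3.14, 0.039, -0.002]
force: [-0.6, -0.8, -1.6]
width: 0.567
gripper_force: 15.0
```

Run:
```python
from h import *
pose(); im=grab("wrist","w7.png"); W=cloud(im); P=W.reshape(-1,3)
L=P[(P[:,2]>.035)&(P[:,2]<.052)&(abs(P[:,1]-.27)<.14)&(abs(P[:,0]-.487)<.08)]
print(len(L),[np.round(q,4) for q in cv2.minAreaRect(L[:,:2].astype(np.float32))],L.min(0),L.max(0))
```

```text
t 23.27 p [0.4807 0.221  0.1388] yaw 1.44 tz [-0.002 -0.001 -1.   ] w 0.0521 F [-0.6 -0.8 -1.6] g 15.0 j7 -2.25
3512 [array([0.4829, 0.2702]), array([0.1087, 0.2215]), np.float64(1.5432)] [0.42560575 0.15936749 0.03501264] [0.53895644 0.38139051 0.04677021]
```

View pics/w7.png

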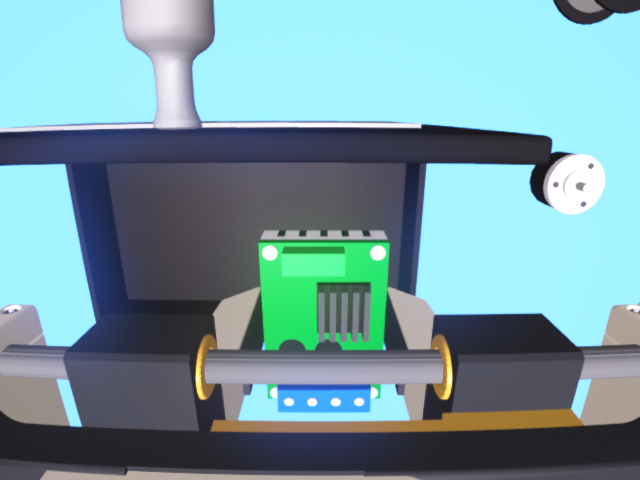

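Wrist view: board held over the open box; the lid stands at the top of the picture (row 145). The camera side of the gripper faces the lid, so I raise and make a half turn before lowering, to keep it clear.

Call:
arm_command([
  [[0,0,-0.05,0,0,0],[0,0,0,0,0,-0.1745],[0,0,0,0,0,-0.1745],[0,0,0,0,0,-0.1745],[0,0,0,0,0,-0.1745],[0,0,0,0,0,-0.1745],[0,0,0,0,0,-0.1745],[0,0,0,0,0,-0.1745],[0,0,0,0,0,-0.1745],[0,0,0,0,0,-0.1745]],
])

```text
clock: 24.58
position: [0.4812, 0.2196, 0.1893]
ee_rot: [2.189, 2.252, -0.002]
force: [0.4, -0.0, -2.2]
width: 0.563
gripper_force: 15.0
```

Call:
arm_command([
  [[0,0,0,0,0,-0.1745],[0,0,0,0,0,-0.1745],[0,0,0,0,0,-0.1745],[0,0,0,0,0,-0.1745],[0,0,0,0,0,-0.1745],[0,0,0,0,0,-0.1745],[0,0,0,0,0,-0.1745],[0,0,0,0,0,-0.1745],[0,0,0,0,0,-0.1745],[0,0,0,0,0,0]],
])

```text
clock: 25.82
position: [0.4813, 0.2198, 0.189]
ee_rot: [0.033, -3.141, 0.002]
force: [0.5, 0.0, -0.9]
width: 0.566
gripper_force: 15.0
```

Run:
```python
from h import *
pose()
```

```text
t 25.82 p [0.4813 0.2198 0.189 ] yaw -178.78 tz [-0.001 -0.001 -1.   ] w 0.052 F [ 0.5  0.  -0.9] g 15.0 j7 0.53
```

Call:
arm_command([
  [[0.003,0.002,0.05,0,0,0],[0,0,0.05,0,0,0],[0,0,0.035,0,0,0],[0,0,0.018,0,0,0],[0,0,0.003,0,0,0],[0,0,0.001,0,0,0],[0,0,0.001,0,0,0],[0,0,0,0,0,0]],
])

```text
clock: 26.82
position: [0.4788, 0.2238, 0.0322]
ee_rot: [-0.037, 3.14, 0.001]
force: [-0.8, 0.4, -1.9]
width: 0.561
gripper_force: 15.0
```

Run:
```python
from h import *
pose()
```

```text
t 26.82 p [0.4788 0.2238 0.0322] yaw -178.64 tz [ 0.001  0.    -1.   ] w 0.0515 F [-0.8  0.4 -1.9] g 15.0 j7 0.33
```

Call:
arm_command([
  [[0,0,0.001,0,0,0],[0,0,0.001,0,0,0],[0,0,0.001,0,0,0],[0,0,0.001,0,0,0],[0,0,0,0,0,0]],
])

```text
clock: 27.45
position: [0.4784, 0.2237, 0.0286]
ee_rot: [-0.038, 3.14, -0.001]
force: [-3.8, -4.2, 15.8]
width: 0.567
gripper_force: 15.0
```

Run:
```python
from h import *
pose()
```

```text
t 27.45 p [0.4784 0.2237 0.0286] yaw -178.61 tz [ 0.001 -0.001 -1.   ] w 0.0521 F [-3.8 -4.2 15.8] g 15.0 j7 0.32
```

Call:
arm_command([
  [[0,0,-0.0005,0,0,0],[0,0,0,0,0,0],[0,0,0,0,0,0],[0,0,0,0,0,0],[0,0,-0.02,0,0,0],[0,0,-0.06,0,0,0],[0,0,-0.06,0,0,0]],
], jaw=0.062)

```text
clock: 28.32
position: [0.4778, 0.224, 0.1707]
ee_rot: [0.039, -3.141, -0.001]
force: [1.7, 0.4, 0.3]
width: 0.675
gripper_force: 0.0
```

Call:
arm_command([
  [[-0.0146,-0.0574,0,0,0,0],[-0.0146,-0.0574,0,0,0,0],[-0.0146,-0.0574,0,0,0,0],[0,0,0.05,0,0,0],[0,0,0,0,0,0],[0,0,0,0,0,0]],
], jaw=0.08)

```text
clock: 29.08
position: [0.5265, 0.0543, 0.12]
ee_rot: [-0.042, 3.14, 0.002]
force: [-0.4, 0.6, 0.6]
width: 0.871
gripper_force: 0.0
```

Run:
```python
from h import *
pose()
im=grab("wrist"); blobs(im,.015,.06)
```

```text
t 29.07 p [0.5265 0.0543 0.12  ] yaw -178.48 tz [ 0.001  0.001 -1.   ] w 0.08 F [-0.4  0.6  0.6] g 0.0 j7 0.77
[130.  60.] 5789 h [0.023  0.0246 0.0275] [array([ 0.4145, -0.0602]), array([0.0427, 0.0426]), np.float64(61.3838)]
[534. 218.] 11600 h [0.02   0.0377 0.0475] [array([0.4881, 0.2193]), array([0.1361, 0.124 ]), np.float64(1.4039)]
[588. 186.] 9834 h [0.0207 0.0227 0.0349] [array([0.4807, 0.2236]), array([0.0761, 0.0548]), np.float64(1.3536)]
[321. 249.] 3153 h [0.0254 0.0267 0.0304] [array([0.5259, 0.0527]), array([0.0398, 0.0397]), np.float64(19.5537)]
[  5. 276.] 601 h [0.0158 0.0257 0.029 ] [array([ 0.5463, -0.1657]), array([0.0097, 0.0458]), np.float64(88.319)]
[315. 406.] 1843 h [0.0194 0.0381 0.0393] [array([0.6411, 0.0517]), array([0.0519, 0.0232]), np.float64(89.5745)]
```

Call:
arm_command([
  [[0.0006,-0.0016,0.05,0,0,0],[0,0,0.03,0,0,0],[0,0,0.017,0,0,0],[0,0,0,0,0,0]],
])

```text
clock: 29.62
position: [0.5259, 0.0518, 0.0214]
ee_rot: [0.04, -3.141, -0.0]
force: [-0.2, -0.1, 0.3]
width: 0.877
gripper_force: 0.0
```

Call:
arm_command([
  [[0,0,0,0,0,0],[0,0,0,0,0,0],[0,0,0,0,0,0],[0,0,0,0,0,0],[0,0,0,0,0,0],[0,0,0,0,0,0]],
], jaw=0.028, newtons=15)

```text
clock: 30.38
position: [0.5259, 0.0511, 0.0212]
ee_rot: [-0.038, 3.141, 0.0]
force: [0.1, 0.1, 4.1]
width: 0.433
gripper_force: 15.0
```

Run:
```python
from h import *
pose()
```

```text
t 30.38 p [0.5259 0.0511 0.0212] yaw -178.62 tz [ 0.  0. -1.] w 0.0398 F [0.1 0.1 4.1] g 15.0 j7 0.64
```

Call:
arm_command([
  [[0,0,-0.03,0,0,0],[0,0,-0.06,0,0,0],[0.01,0,-0.04,0,0,0],[0.0064,0.0544,0,0,0,0],[0.0064,0.0544,0,0,0,0],[0.0064,0.0544,0,0,0,0],[0.0064,0.0544,0,0,0,0],[0.0064,0.0544,0,0,0,0],[0,0,0,0,0,0],[0,0,0,0,0,0]],
])

```text
clock: 31.62
position: [0.477, 0.3212, 0.1504]
ee_rot: [0.039, -3.141, 0.002]
force: [0.0, -0.5, -1.9]
width: 0.432
gripper_force: 15.0
```

Run:
```python
from h import *
pose()
```

```text
t 31.62 p [0.477  0.3212 0.1504] yaw -178.58 tz [-0.001 -0.001 -1.   ] w 0.0396 F [ 0.  -0.5 -1.9] g 15.0 j7 0.36
```

Place height is 0.0252.

Call:
arm_command([
  [[0,0,0.05,0,0,0],[0,0,0.045,0,0,0],[0,0,0.023,0,0,0],[0,0,0.003,0,0,0],[0,0,0.001,0,0,0],[0,0,0.001,0,0,0],[0,0,0.001,0,0,0],[0,0,0,0,0,0]],
])

```text
clock: 32.62
position: [0.4774, 0.322, 0.0274]
ee_rot: [-0.038, 3.141, 0.0]
force: [-0.6, 0.1, -1.3]
width: 0.438
gripper_force: 15.0
```

Run:
```python
from h import *
pose()
```

```text
t 32.62 p [0.4774 0.322  0.0274] yaw -178.62 tz [ 0.001  0.    -1.   ] w 0.0402 F [-0.6  0.1 -1.3] g 15.0 j7 0.22
```

Call:
arm_command([
  [[0,0,0.001,0,0,0],[0,0,0.001,0,0,0],[0,0,0.0007,0,0,0],[0,0,0,0,0,0]],
])

```text
clock: 33.12
position: [0.4772, 0.3219, 0.0252]
ee_rot: [-0.038, 3.141, -0.001]
force: [-2.7, -4.1, 11.8]
width: 0.434
gripper_force: 15.0
```

Run:
```python
from h import *
pose()
```

```text
t 33.12 p [0.4772 0.3219 0.0252] yaw -178.61 tz [ 0.001 -0.    -1.   ] w 0.0399 F [-2.7 -4.1 11.8] g 15.0 j7 0.22
```

Call:
arm_command([
  [[0,0,-0.0003,0,0,0],[0,0,0,0,0,0],[0,0,0,0,0,0],[0,0,0,0,0,0],[0,0,-0.02,0,0,0],[0,0,-0.06,0,0,0],[0,0,-0.06,0,0,0],[0,0,-0.06,0,0,0],[0,0,-0.035,0,0,0]],
], jaw=0.05)

```text
clock: 34.25
position: [0.4769, 0.323, 0.2644]
ee_rot: [-0.04, 3.138, 0.004]
force: [0.7, 0.9, -0.7]
width: 0.548
gripper_force: 0.0
```

Call:
arm_command([
  [[-0.0397,-0.0175,0,0,0,0],[-0.0397,-0.0175,0,0,0,0],[-0.0397,-0.0175,0,0,0,0],[0,0,0,0,0,0],[0,0,0,0,0,0]],
], jaw=0.07)

```text
clock: 34.88
position: [0.5966, 0.273, 0.2606]
ee_rot: [0.039, -3.141, -0.002]
force: [-0.5, 0.9, 1.2]
width: 0.762
gripper_force: 0.0
```

Run:
```python
from h import *
pose()
im=grab("wrist","w8.png"); W=cloud(im); P=W.reshape(-1,3)
for n,z0,z1,x0,x1 in(("knob",.12,.2,.575,.63),("enc",.018,.05,.44,.52)):
    K=P[(P[:,2]>z0)&(P[:,2]<z1)&(P[:,0]>x0)&(P[:,0]<x1)&(abs(P[:,1]-(.27 if n=="knob" else .322))<.03)]
    print(n,len(K),*( [np.median(K,0),K.min(0),K.max(0)] if len(K) else []))
```

```text
t 34.88 p [0.5966 0.273  0.2606] yaw -178.56 tz [-0.     0.001 -1.   ] w 0.07 F [-0.5  0.9  1.2] g 0.0 j7 0.64
knob 1384 [0.58909098 0.27213108 0.15470111] [0.57506907 0.25890546 0.14297176] [0.60209598 0.28596539 0.15961337]
enc 1725 [0.4781384  0.32089711 0.03094349] [0.45828704 0.30173741 0.01813637] [0.49742986 0.34224842 0.04450125]
```

View pics/w8.png

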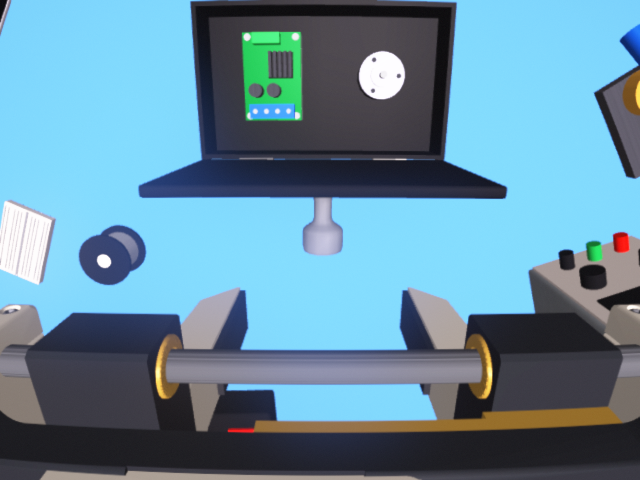

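Wrist view: board (272,76) and encoder (382,75) lie flat in the open box; the knob is at (322,237). Going down onto the knob to close.

Call:
arm_command([
  [[0.0026,-0.0005,0.05,0,0,0],[0,0,0.04,0,0,0],[0,0,0.0256,0,0,0],[0,0,0,0,0,0],[0,0,0,0,0,0]],
])

```text
clock: 35.55
position: [0.5948, 0.2728, 0.1458]
ee_rot: [-0.04, 3.14, 0.002]
force: [-0.1, 0.2, 0.1]
width: 0.762
gripper_force: 0.0
```

Call:
arm_command([
  [[0,0,0,0,0,0],[0,0,0,0,0,0],[0,0,0,0,0,0],[0,0,0,0,0,0],[0,0,0,0,0,0],[0,0,0,0,0,0]],
], jaw=0.015, newtons=15)

```text
clock: 36.3
position: [0.5948, 0.2723, 0.1441]
ee_rot: [-0.039, 3.141, 0.001]
force: [0.2, 3.1, -0.9]
width: 0.295
gripper_force: 15.0
```

Run:
```python
from h import *
s,_=pose(); p=s["position"]; print("theta",np.pi-np.arctan2(p[2]-.0445,p[0]-.5516)-.4061)
a=np.linspace(1.573,0,19)+.4061; x=-.10885*np.cos(a); z=.10885*np.sin(a)
print(np.c_[-np.diff(x),-np.diff(z)].round(4).tolist())
```

```text
t 36.3 p [0.5948 0.2723 0.1441] yaw -178.59 tz [ 0.     0.001 -1.   ] w 0.027 F [ 0.2  3.1 -0.9] g 15.0 j7 0.56
theta 1.5743275894465558
[[0.0089, -0.0034], [0.0091, -0.0026], [0.0093, -0.0018], [0.0095, -0.001], [0.0095, -0.0001], [0.0095, 0.0007], [0.0094, 0.0015], [0.0092, 0.0023], [0.009, 0.0031], [0.0087, 0.0039], [0.0083, 0.0046], [0.0079, 0.0053], [0.0074, 0.006], [0.0068, 0.0066], [0.0062, 0.0072], [0.0056, 0.0077], [0.0049, 0.0082], [0.0041, 0.0086]]
```

Call:
arm_command([
  [[0.0089,0,-0.0034,0,0,0],[0.0091,0,-0.0026,0,0,0],[0.0093,0,-0.0018,0,0,0],[0.0095,0,-0.001,0,0,0],[0.0095,0,-0.0001,0,0,0],[0.0095,0,0.0007,0,0,0],[0.0094,0,0.0015,0,0,0],[0.0092,0,0.0023,0,0,0],[0.009,0,0.0031,0,0,0],[0,0,0,0,0,0]],
])

```text
clock: 37.55
position: [0.5102, 0.2704, 0.1455]
ee_rot: [0.04, -3.141, -0.001]
force: [-0.2, 6.0, -1.7]
width: 0.295
gripper_force: 15.0
```

Run:
```python
from h import *
s,_=pose(); p=s["position"]; print("theta",np.pi-np.arctan2(p[2]-.0445,p[0]-.5516)-.4061, np.hypot(p[2]-.0445,p[0]-.5516))
```

```text
t 37.55 p [0.5102 0.2704 0.1455] yaw -178.53 tz [-0.     0.001 -1.   ] w 0.0271 F [-0.2  6.  -1.7] g 15.0 j7 0.45
theta 0.7757326026564447 0.10915912891132797
```

Call:
arm_command([
  [[0.0087,0.001,0.0039,0,0,0],[0.0083,0.001,0.0046,0,0,0],[0.0079,0,0.0053,0,0,0],[0.0074,0,0.006,0,0,0],[0.0068,0,0.0066,0,0,0],[0.0062,0,0.0072,0,0,0],[0.0056,0,0.0077,0,0,0],[0.0049,0,0.0078,0,0,0],[0,0,0,0,0,0]],
])

```text
clock: 38.67
position: [0.4553, 0.2695, 0.0952]
ee_rot: [0.038, -3.14, 0.002]
force: [-0.4, -4.7, -1.0]
width: 0.294
gripper_force: 15.0
```

Run:
```python
from h import *
s,_=pose(); p=s["position"]; print("theta",np.pi-np.arctan2(p[2]-.0445,p[0]-.5516)-.4061, np.hypot(p[2]-.0445,p[0]-.5516))
```

```text
t 38.67 p [0.4553 0.2695 0.0952] yaw -178.62 tz [-0.001 -0.002 -1.   ] w 0.027 F [-0.4 -4.7 -1. ] g 15.0 j7 0.32
theta 0.07819655857657792 0.10882617076492838
```

Call:
arm_command([
  [[0.0013,-0.001,0.0027,0,0,0],[0.0012,0,0.0027,0,0,0],[0.001,0,0.0025,0,0,0],[0.0003,0,0.0012,0,0,0],[0,0,0.0008,0,0,0],[0,0,0,0,0,0]],
])

```text
clock: 39.42
position: [0.4514, 0.2694, 0.0866]
ee_rot: [0.039, -3.141, 0.0]
force: [-5.4, -4.0, 7.3]
width: 0.294
gripper_force: 15.0
```

Run:
```python
from h import *
s,_=pose(); p=s["position"]; print("theta",np.pi-np.arctan2(p[2]-.0445,p[0]-.5516)-.4061, np.hypot(p[2]-.0445,p[0]-.5516))
```

```text
t 39.42 p [0.4514 0.2694 0.0866] yaw -178.59 tz [-0. -0. -1.] w 0.027 F [-5.4 -4.   7.3] g 15.0 j7 0.3
theta -0.00837852741374967 0.10866222881367554
```

Call:
arm_command([
  [[0,0,0,0,0,0],[0,0,0,0,0,0],[0,0,0,0,0,0],[0,0,0,0,0,0],[0,0,-0.03,0,0,0],[0,0,-0.06,0,0,0],[0,0,-0.06,0,0,0],[-0.02,-0.05,0,0,0,0],[-0.02,-0.05,0,0,0,0],[0,0,0,0,0,0]],
], jaw=0.07)

```text
clock: 40.67
position: [0.4965, 0.1653, 0.2356]
ee_rot: [0.025, -3.141, 0.003]
force: [-0.1, 0.1, 0.2]
width: 0.761
gripper_force: 0.0
```

Run:
```python
from h import *
pose(); im=grab("wrist"); s=grab("scene","s9.png")
for n,i in (("w",im),("s",s)):
    P=cloud(i).reshape(-1,3); P=P[np.isfinite(P).all(1)]
    L=P[(P[:,2]>.045)&(P[:,2]<.075)&(abs(P[:,0]-.487)<.055)&(abs(P[:,1]-.268)<.1)]
    A=np.c_[L[:,:2]-[.487,.268],np.ones(len(L))]; print(n,len(L),"plane",np.linalg.lstsq(A,L[:,2],rcond=None)[0].round(4))
blobs(s,.02,.08,100)
cv2.imwrite("pics/s9c.png",cv2.resize(cv2.imread("pics/s9.png")[200:360,120:560],None,fx=1.8,fy=1.8))
```

```text
t 40.67 p [0.4965 0.1653 0.2356] yaw -179.08 tz [-0.    -0.002 -1.   ] w 0.0698 F [-0.1  0.1  0.2] g 0.0 j7 0.68
w 27667 plane [0.0128 0.0018 0.0539]
s 3970 plane [-0.0008  0.0057  0.0534]
[55. 17.] 919 h [0.0272 0.0335 0.037 ] [array([-1.1452, -0.7917]), array([0.2956, 0.1632]), np.float64(2.0007)]
[488.  29.] 204 h [0.0261 0.0513 0.0775] [array([-0.5335,  0.7887]), array([0.0187, 0.0605]), np.float64(11.1316)]
[370.  41.] 1688 h [0.0265 0.0507 0.0774] [array([-0.5361,  0.3565]), array([0.3432, 0.0807]), np.float64(79.2415)]
[96. 59.] 259 h [0.0255 0.051  0.0769] [array([-0.6202, -0.5713]), array([0.0212, 0.1135]), np.float64(84.9321)]
[620. 100.] 599 h [0.0203 0.0217 0.0711] [array([0.0221, 0.9268]), array([0.1144, 0.174 ]), np.float64(62.0382)]
[294. 141.] 1752 h [0.0248 0.0469 0.0765] [array([0.0488, 0.0017]), array([0.222 , 0.1059]), np.float64(89.0942)]
[509. 169.] 223 h [0.0212 0.0239 0.027 ] [array([0.2567, 0.4824]), array([0.0978, 0.0252]), np.float64(18.2445)]
[606. 213.] 962 h [0.0287 0.0432 0.0759] [array([0.4732, 0.5747]), array([0.1061, 0.0441]), np.float64(46.6047)]
[4
[... 321 characters left out ...]
np.float64(1.9929)]
[ 41. 317.] 4738 h [0.0296 0.0408 0.0471] [array([ 0.502, -0.517]), array([0.0902, 0.1849]), np.float64(60.7184)]
[636. 291.] 193 h [0.0236 0.0353 0.0529] [array([0.6627, 0.512 ]), array([0.0127, 0.0514]), np.float64(63.41)]
[169. 293.] 355 h [0.0249 0.0415 0.0472] [array([ 0.4997, -0.2996]), array([0.0333, 0.0314]), np.float64(59.0089)]
[382. 330.] 730 h [0.0359 0.0378 0.0396] [array([0.6588, 0.053 ]), array([0.0524, 0.0542]), np.float64(37.5129)]
[445. 454.] 9732 h [0.0432 0.0453 0.0476] [array([0.8794, 0.0321]), array([0.0612, 0.3762]), np.float64(3.2818)]
[ 82. 463.] 820 h [0.0286 0.056  0.0774] [array([ 0.7983, -0.3914]), array([0.0054, 0.0537]), np.float64(73.2311)]
```

View pics/s9c.png

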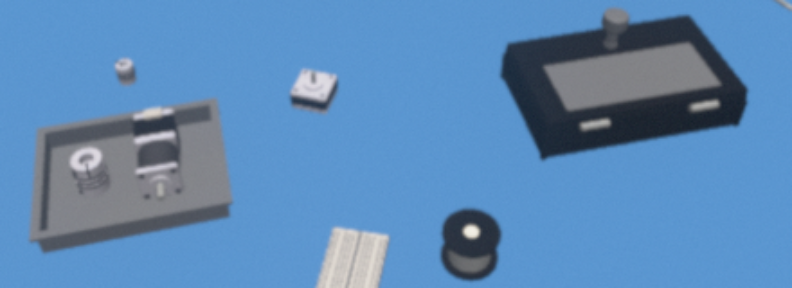

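The picture shows the lid shut on the box (620,80), the motor (157,150) and coupling (88,165) in the tray, and the small coupling (124,68) untouched.

```bash
python3 -c "
from cell import arm
print(arm.sign_off())"
```

```text
the job is handed in; nothing more can be done
None
```

Both kits are made up and the job is handed in at about 41 s: the motor and larger coupling are in the tray, the driver board and encoder are in the box with its lid shut, and the small coupling was not touched.

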